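# Pack the format kit for the capping station

### The job

Pack the format kit into the flat tray: the narrow red chuck goes in the round pocket, the long white V block in the long pocket and the open bottle in the square pocket, each standing upright and flat on the floor of its pocket. Leave the look-alikes where they are on the bench: the broad chuck, the short V block and the capped bottle belong to another job.

Things in the scene. Friction and masses are not known exactly. Their poses are not given: they have to be found in the camera images.
- chuck_mid (a point): Narrow capping chuck to be packed: loose dark red round ring with an open bore, 43 mm in diameter, 31 mm high, standing upright on the bench, about 60 g. Point: its centre, 15.5 mm above its underside. z up; its yaw means nothing. Hold it with the fingertips at least 8 mm above its underside, so that they clear the nest.
- vblock_mid (a point): Long V block to be packed: loose off-white block with a V notch in one end, 52 mm along its x, 90 mm along its y, 30 mm high, about 120 g. Point: its centre, 15 mm above its underside. Grip it across its 52 mm (along its x), fingertips at least 8 mm above its underside to clear the nest. It fits the long pocket with its y along the nest's x, either way round.
- open_bottle_mid (a point): Open bottle to be packed: loose amber glass bottle without a cap, 33 mm in diameter, 79 mm high with its neck (body straight up to about 50 mm), standing upright, about 42 g. Point: its centre, 39.5 mm above its underside. z up; its yaw means nothing. Hold it with the fingertips at least 8 mm above its underside, so that they clear the nest.
- round_nest: Grey plastic nest block lying in the tray, 118 mm along its x, 80 mm along its y, 10 mm high. Origin: centre of its underside, 3 mm above the bench; z up. Its pocket is centred on the origin and 6 mm deep: floor 4 mm above the origin, top face 10 mm above it. This one has a round pocket, 61 mm in diameter, for the narrow chuck (9 mm free all round: no room for fingers).
- long_nest: Grey plastic nest block lying in the tray, 118 mm along its x, 80 mm along its y, 10 mm high. Origin: centre of its underside, 3 mm above the bench; z up. Its pocket is centred on the origin and 6 mm deep: floor 4 mm above the origin, top face 10 mm above it. This one has a rectangular pocket, 106 mm along its x and 68 mm along its y, for the long V block (8 mm free all round: no room for fingers).
- square_nest: Grey plastic nest block lying in the tray, 118 mm along its x, 80 mm along its y, 10 mm high. Origin: centre of its underside, 3 mm above the bench; z up. Its pocket is centred on the origin and 6 mm deep: floor 4 mm above the origin, top face 10 mm above it. This one has a square pocket, 50 x 50 mm, for the open bottle (8 mm free all round: no room for fingers).
- broad_chuck_mid (a point): Look-alike, leave alone: loose broad red chuck, 64 mm in diameter, 31 mm high. Point: its centre, 15.5 mm above its underside.
- short_vblock_mid (a point): Look-alike, leave alone: loose short white V block, 52 mm along its x, 55 mm along its y, 30 mm high, V notch in its +y end. Point: its centre, 15 mm above its underside.
- capped_bottle_mid (a point): Look-alike, leave alone: loose amber bottle like the open one but with a white screw cap (25 mm in diameter), 84 mm high in all. Point: its centre, 42 mm above its underside.
- tray: Flat aluminium tray, fixed, 128 mm along its x, 256 mm along its y; rim 11 mm above the bench, lower than the nests. Origin: centre of its underside. The three nests lie in it side by side along y, 82 mm apart, in any order. The loose things stand in mixed order about 125 mm apart, most in a row nearer the robot. Fixed bystanders: screwdriver and dropper lying at the near edge, tweezers at the right edge, a jar and a 197 mm spray bottle at the far right.
Things that resemble listed ones, but are neither listed nor needed, are in the scene too. Of the things that look like the part that bears chuck_mid, the middle-sized one is meant.

How it is judged (in metres and radians):
At the end, for the whole second after the job is handed in: Chuck, long V block and open bottle stand upright (0.1 rad) and at rest on the floor of the round, long and square pocket (height within 3 mm, centre within 15 mm of the pocket's, V block within 0.3 rad of its length); the three look-alikes are within 25 mm of their starts (horizontal distance between chuck_mid and round_nest below 0.015 m and z of chuck_mid in the frame of round_nest between 0.0165 and 0.0225 m and angle between each of chuck_mid, vblock_mid, open_bottle_mid's own z axis and vertical below 0.1 rad and linear speed of each of chuck, vblock, open_bottle below 0.02 m/s and horizontal distance between vblock_mid and long_nest below 0.015 m and z of vblock_mid in the frame of long_nest between 0.016 and 0.022 m and horizontal distance between open_bottle_mid and square_nest below 0.015 m and z of open_bottle_mid in the frame of square_nest between 0.0405 and 0.0465 m and angle between the y axis of vblock_mid and the x axis of long_nest, either way round below 0.3 rad and distance of each of broad_chuck_mid, short_vblock_mid, capped_bottle_mid from where it was at the start of the episode below 0.025 m); the robot touches nothing.
It fails at once if a look-alike (broad chuck, short V block or capped bottle) is moved by more than 25 mm (distance of any of broad_chuck_mid, short_vblock_mid, capped_bottle_mid from where it was at the start of the episode above 0.025 m).
It also fails if it takes over 90 s, if anything falls off the work surface, if the arm or the gripper's body presses on something with over 40 N, if the wrist force passes 120 N, or if a joint passes its speed limit or range.

### The arm

A 6-joint arm with a two-finger parallel gripper is mounted at the origin on a cart in front of the work surface, level with it; the furniture and walls round the work are solid. World frame = base frame: x ahead of the robot, y to its left, z up, the work surface at z = 0. Lengths are in mm, angles in degrees, forces in N, time in s.
With the tool pointing down it reaches from about 300 to 850 mm from the base axis. Payload 4.2 kg.
Tool frame: the origin (TCP) lies between the finger pads; the fingertips stand 14 mm ahead of it and the grasp point (between the pads) lies 5 mm behind it (env.finger_overhang is the distance from the TCP to the fingertips, in mm); z points along the fingers, y is the line along which they close (so a half turn about z gives the same grasp; the last joint's range is limited). The gripper opens to 91 mm and grips with 3 to 60 N. Pads are 32 mm wide; open, the fingers measure 118 mm over their backs; the gripper's body (76 mm by 178 mm) begins 60 mm behind the grasp point.
Start: joints at [67.208, 18.312, 89.639, -0, 72.044, -1.146], TCP at [212.107, 534.465, 227.976] pointing down, gripper open.
Joint ranges: [-177.97, 177.97], [-48.28, 115.42], [12.27, 149.76], [-77.06, 257.06], [2.81, 150.46], [-146.56, 146.56]. Speed limits (degrees/s): [147.25, 147.25, 180, 180, 180, 180].

### API

Orientations are given as [roll, pitch, yaw] about the fixed x, y, z axes, in that order (R = Rz(yaw) Ry(pitch) Rx(roll)).
In Python, from workcell import status, cams, env, finder gives the robot as it stands.
- The arm moves only by the tool apply_moves, never from a script. Its argument "increments" is a list of rows, each a list of 7 numbers: the opening, from -1 (shut) to 1 (fully open), then the shift along the world's x, y, z in m, then the turn, a rotation vector about the world's x, y, z in degrees. In form: [[gripper, x, y, z, ax, ay, az], ...]. A call has 1 to 5 rows; each row shifts and turns the commanded pose from where the row before left it; what a row does not reach is not made up. A row lasts 1/12 s, in which the tool goes at most 41.7 mm and 7.16 degrees, less where a joint would pass 70% of its speed; a pose out of reach is approached as far as the arm can. A call with a gripper value outside its range is refused whole. The fingers move at their own pace and stop on an object; "newtons" is the grip in N (left out, the last holds). Time passes only in rows, so rows that do not move let the fingers close. It gives the time, the measured TCP pose, the force, the opening and the grip force at its end, in the units of the state.
- status.state(): the state, without advancing time (a new reading comes with each control period).
- cams.grab_frame(name): name is "scene" or "top" or "wrist"; returns a dict with "color" (400x640x3 uint8, red, green, blue), "intrinsics" (3x3 intrinsics, pixels), "k1" (the pictures are not rectified: a ray, as slopes to the right and down, at radius r is drawn at 1 + k1 r^2 times it, then the intrinsics apply), "R" (3x3) and "t" (3): a world point X has camera coordinates R X + t. Camera axes: x right, y down, z forward; pixel columns grow to the right and rows downward; lengths in mm; the calibration is good to about 2 mm. A picture is of the moment at which its call begins. There is no depth.
- env.job_done(): hands the job in; it is judged then, once.
Trained networks look in the newest picture that a camera, given by its name, has taken for a name from the list of things; names that differ only in an ending like _2 or _b are one class to them, and where a whole thing is asked for, a point or a joint stands for the part that bears it (a point fixed in the world has none). Each returns a list of dicts, best first, with "score" (0 to 1); they miss things now and then, are a little off and sometimes report something else, mostly with a low value. They report only what shows in the picture. A call takes as long as a camera call. They do not tell look-alikes from the thing itself.
- finder.boxes_of(query, camera): "rect" ([left, top, width, height] in pixels, round what is visible of it).
- finder.trace(query, camera): "pixels" (400x640 bool, what is visible of it) and "rect" ([left, top, width, height] in pixels, round what is visible of it).
The state is a dict: "time_s": time; "qpos": joint angles; "qvel": joint speeds; "effort": joint torques, N m; "ee_pos": TCP position; "ee_rot": TCP orientation; "force": force on the tool from outside, world axes, zero at the start; "torque": the same for the moment, N m; "gripper_width": finger opening in mm; "gripper_force": force on a finger pad.
Only numpy, scipy, OpenCV 4.12 (cv2) and the standard library are available. Lean on these libraries where they do the work, as an engineer would, in place of code of your own. Each camera call takes 0.05 s, during which the arm holds its last target. There are 200 camera calls.

## Working session

There is one attempt and no reset: what is moved stays moved. The work goes in short steps, Python scripts to look and compute and a tool call to move; the robot and the scene stay as the last step left them, time stands still between calls to the robot, and variables do not carry over. Pictures are saved under pics/ and viewed, at most 14 in all, crops included, and the job is handed in when it is done.

Besides the shell and the picture viewer there is one more tool, called in YAML: its name, and indented under it one key for each argument. apply_moves: Moves the arm, as the interface text tells. Its arguments: {"type":"object","properties":{"increments":{"type":"array","items":{"type":"array","items":{"type":"number"}}},"newtons":{"type":"number"}},"required":["increments"]}

```bash
ls; mkdir -p pics; cat > h.py <<'E'
import numpy as np, cv2
from workcell import status, cams, env, finder
def grab(n,save=None):
    f=cams.grab_frame(n)
    if save: cv2.imwrite(f'pics/{save}.png',f['color'][:,:,::-1])
    return f
def ray(f,uv):
    K=np.array(f['intrinsics']);k=f['k1']
    d=cv2.undistortPoints(np.array([[uv]],float),K,np.array([k,0,0,0,0.]))[0,0]
    R=np.array(f['R']);t=np.array(f['t']).ravel()
    return -R.T@t, R.T@np.array([d[0],d[1],1])
def onz(f,uv,z):
    c,d=ray(f,uv); return c+d*(z-c[2])/d[2]
def proj(f,X):
    p=np.array(f['R'])@np.array(X,float)+np.array(f['t']).ravel();p=p[:2]/p[2]
    p=p*(1+f['k1']*(p@p));K=np.array(f['intrinsics']);return (K@[p[0],p[1],1])[:2]
E
python3 - <<'E'
from h import *
print(status.state())
for n in ('top','scene'):
    f=grab(n,n+'0'); c,_=ray(f,(320,200)); print(n,c,f['k1'],np.array(f['intrinsics'])[0,0])
    for q in ['chuck_mid','vblock_mid','open_bottle_mid','round_nest','long_nest','square_nest','tray','broad_chuck_mid','short_vblock_mid','capped_bottle_mid']:
        for r in finder.boxes_of(q,n)[:6]:
            b=np.array(r['rect']);u=(b[0]+b[2]/2,b[1]+b[3]/2)
            print(q,round(r['score'],2),b.round(),onz(f,u,15)[:2].round())
E
```

```text
pics
{'time_s': 0.0, 'qpos': array([ 6.72074956e+01,  1.83523121e+01,  8.97044314e+01, -1.90351518e-03,
        7.20417151e+01, -1.14677724e+00]), 'qvel': array([-0.03539684, -0.01857674,  0.05177544, -0.09863589, -0.01212492,
        0.10291592]), 'effort': array([ 5.88061394e-04, -4.12437844e+01, -2.31969184e+01,  7.25784805e-02,
        4.56587272e-02, -1.30205281e-04]), 'ee_pos': array([211.93970799, 534.02855868, 227.12688914]), 'ee_rot': array([-1.79901525e+02, -1.61115508e-04,  1.58354861e+02]), 'force': array([ 0.27729314, -0.28236029, -0.39958931]), 'torque': array([0.03740794, 0.05795562, 0.02211897]), 'gripper_force': 0.0, 'gripper_width': 91.08334323719797}
top [451.22666409  22.7802888  919.63325564] -0.09904143355564735 399.4098177713079
chuck_mid 0.76 [332. 183.  25.  23.] [537. -62.]
chuck_mid 0.53 [352. 227.  20.  18.] [ 444. -102.]
vblock_mid 0.58 [173. 222.  44.  34.] [432. 278.]
open_bottle_mid 0.59 [356. 225.  17.  18.] [ 448. -106.]
open_bottle_mid 0.56 [234. 230.  19.  14.] [438. 167.]
round_nest 0.83 [200. 146.  41.  52.] [586. 223.]
long_nest 0.76 [233. 143. 
[... 460 characters left out ...]
 17.] [451. -98.]
chuck_mid 0.64 [325. 205.  21.  23.] [539. -47.]
chuck_mid 0.29 [292. 174.  44.  25.] [584. 121.]
vblock_mid 0.78 [229. 171.  30.  20.] [427. 273.]
open_bottle_mid 0.68 [256. 173.  16.  27.] [459. 208.]
open_bottle_mid 0.35 [383. 243.  26.  31.] [ 548. -261.]
round_nest 0.78 [274. 166.  41.  15.] [581. 228.]
long_nest 0.77 [291. 177.  46.  20.] [582. 119.]
square_nest 0.74 [311. 185.  44.  20.] [602.  51.]
tray 0.63 [273. 178.  86.  33.] [562.  81.]
broad_chuck_mid 0.59 [326. 249.  26.  25.] [ 438. -194.]
short_vblock_mid 0.69 [383. 245.  31.  32.] [ 549. -269.]
capped_bottle_mid 0.61 [279. 195.  15.  31.] [451.  52.]
capped_bottle_mid 0.38 [270. 176.  88.  33.] [565.  94.]
```

```bash
python3 - <<'E'
import cv2
a=cv2.imread('pics/top0.png')[120:300,140:460];cv2.imwrite('pics/t1.png',cv2.resize(a,None,fx=2.5,fy=2.5,interpolation=2))
a=cv2.imread('pics/scene0.png')[130:310,200:440];cv2.imwrite('pics/s1.png',cv2.resize(a,None,fx=3.3,fy=3.3,interpolation=2))
E
```

```text
(no output)
```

View pics/t1.png

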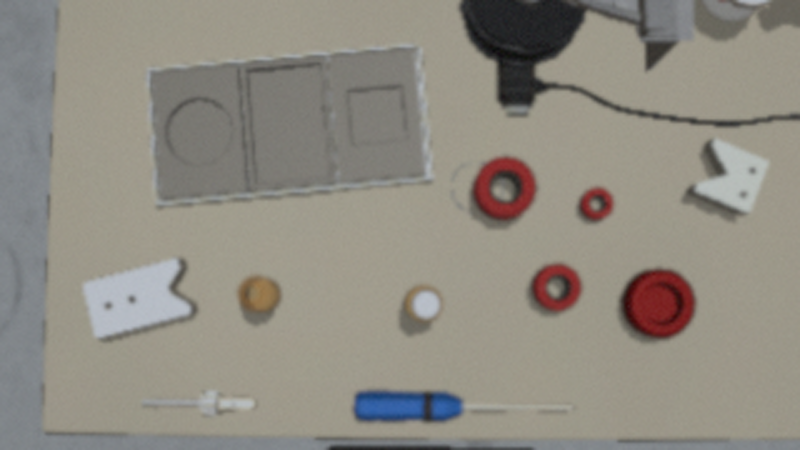

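View pics/s1.png

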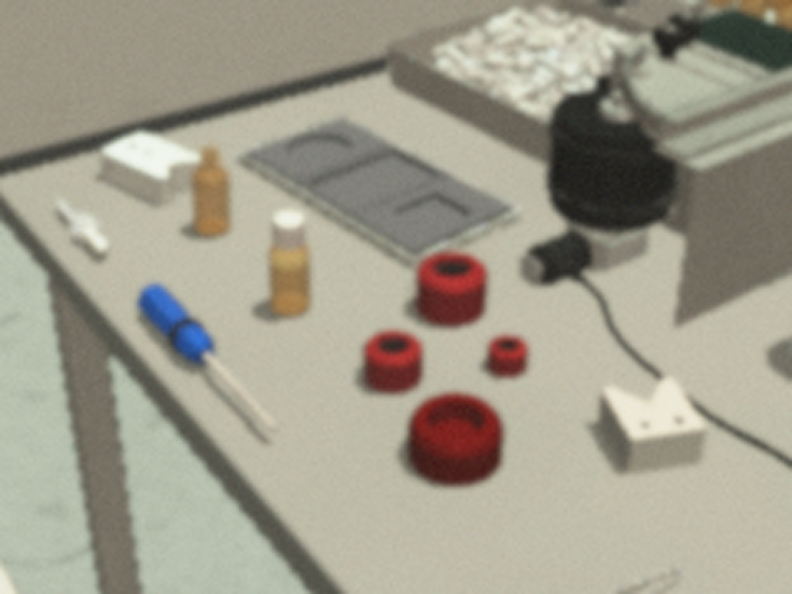

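The top crop shows these items, in full-image pixels:
- **Rings:** large at (342,195), medium at (362,235) and small at (378,202).
- **Broad chuck:** disc at (404,241).
- **V blocks:** long at (194,239), short at (433,191).
- **Bottles:** open at (244,238), capped at (309,241).
- **Pockets:** round at (220,172), long at (255,170) and square at (290,166).

The chuck candidates are the three rings and the broad chuck. The medium ring, about 43 mm, matches the description. Next I'll measure precisely.

```bash
cat >> h.py <<'E'
from scipy.optimize import least_squares
def cyl(x,y,r,h):
    a=np.linspace(0,6.283,40); return [(x+r*np.cos(t),y+r*np.sin(t),z) for t in a for z in ((0,h) if np.isscalar(h) else h)]
def fitcyl(obs,r,prof,x0):
    # prof: list of (r,z); obs list (frame, rect); fits x,y,scale
    def pts(p): 
        a=np.linspace(0,6.283,40); return [(p[0]+p[2]*rr*np.cos(t),p[1]+p[2]*rr*np.sin(t),z) for rr,z in prof for t in a]
    def res(p):
        o=[]
        for f,b in obs:
            q=np.array([proj(f,X) for X in pts(p)]); lo,hi=q.min(0),q.max(0)
            o+=[lo[0]-b[0],lo[1]-b[1],hi[0]-b[0]-b[2],hi[1]-b[1]-b[3]]
        return np.array(o)
    s=least_squares(res,[*x0,1.0],x_scale=[1,1,.01],diff_step=1e-4); return s.x.round(2), res(s.x).round(1)
E
python3 - <<'E'
from h import *
F={n:grab(n) for n in ('top','scene')}
def near(q,n,u):
    L=[]
    for k in (finder.trace(q,n)):
        ys,xs=np.nonzero(k['pixels']); L.append((np.hypot(xs.mean()-u[0],ys.mean()-u[1]),[xs.min(),ys.min(),xs.max()-xs.min()+1,ys.max()-ys.min()+1],k))
    return min(L,key=lambda e:e[0])
P={'chuck_mid':((362,235),(319,239),[(21.5,0),(21.5,31)],(444,-102)),
 'open_bottle_mid':((244,238),(264,188),[(16.5,0),(16.5,50),(8,79)],(438,145))}
for q,(ut,us,prof,x0) in P.items():
    o=[]
    for n,u in (('top',ut),('scene',us)):
        d,b,k=near(q,n,u); print(q,n,round(d,1),b)
        if d<6:o.append((F[n],b))
    if o:
        for oo in [o]+[[e] for e in o]: print(*fitcyl(oo,0,prof,x0))
for q,u,z in (('vblock_mid',(194,239),30),('tray',(258,170),11)):
    d,b,k=near(q,'top',u)
    c=max(cv2.findContours(k['pixels'].astype(np.uint8),0,1)[0],key=len)[:,0]
    w=np.array([onz(F['top'],p,z)[:2] for p in c],np.float32); r=cv2.minAreaRect(w); print(q,r,cv2.boxPoints(r).round().tolist())
for nm,p in dict(round=(219.6,172.4),long=(255.2,170),square=(290.4,166)).items(): print(nm,onz(F['top'],p,10).round(1))
a=F['scene']['color'][200:290,290:400,::-1];cv2.imwrite('pics/c2.png',cv2.resize(a,None,fx=5,fy=5,interpolation=2))
E
```

```text
chuck_mid top 0.3 [np.int64(352), np.int64(226), np.int64(20), np.int64(19)]
chuck_mid scene 1.1 [np.int64(310), np.int64(230), np.int64(18), np.int64(20)]
[ 446.25 -102.57    0.97] [ 0.7 -0.3  0.9 -0.6 -0.7 -1.1 -1.1 -0.2]
[ 445.21 -100.8     0.97] [-0.1  0.1  0.1 -0.1]
[ 446.46 -105.9     0.96] [ 0.3 -0.5 -0.3  0.4]
open_bottle_mid top 0.7 [np.int64(235), np.int64(230), np.int64(17), np.int64(16)]
open_bottle_mid scene 1.2 [np.int64(258), np.int64(174), np.int64(12), np.int64(28)]
[437.85 164.01   0.97] [-0.1  0.2  0.7 -1.1 -0.9 -0.4 -0.4  0. ]
[436.91 164.64   0.99] [-0.5  0.5  0.5 -0.5]
[438.89 161.86   0.92] [ 0.  -0.1 -0.   0.1]
vblock_mid ((433.5063171386719, 272.87628173828125), (53.681297302246094, 97.17263793945312), 15.54269790649414) [[395.0, 312.0], [421.0, 219.0], [472.0, 233.0], [446.0, 327.0]]
tray ((618.8598022460938, 272.88153076171875), (18.874488830566406, 4.674641132354736), 2.2117745876312256) [[609.0, 275.0], [610.0, 270.0], [628.0, 271.0], [628.0, 276.0]]
round [585.9 226.4  10. ]
long [592.3 144.3  10. ]
square [602.6  63.6  10. ]
```

View pics/c2.png

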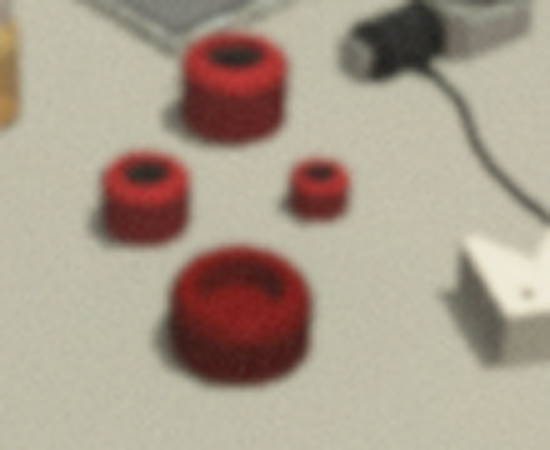

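The crop confirms the medium ring at scene pixel (319,239) as the chuck. Its fitted diameter is about 42 mm at (446,-102). First I'll go to the long V block.

apply_moves:
  increments:
    - [1,0.022,-0.026,-0.008,0,0,-5.3]
    - [1,0.022,-0.026,-0.008,0,0,-5.3]
    - [1,0.022,-0.026,-0.008,0,0,-5.3]
    - [1,0.022,-0.026,-0.008,0,0,-5.3]
    - [1,0.022,-0.026,-0.008,0,0,-5.3]

```text
time_s: 1.92
ee_pos: [322.8, 403.3, 187.8]
ee_rot: [180.0, -0.0, 131.6]
force: [-0.3, -0.1, -1.1]
gripper_width: 90.9
gripper_force: 0.0
```

apply_moves:
  increments:
    - [1,0.022,-0.026,-0.008,0,0,-5.3]
    - [1,0.022,-0.026,-0.008,0,0,-5.3]
    - [1,0.022,-0.026,-0.008,0,0,-5.3]
    - [1,0.022,-0.026,-0.008,0,0,-5.3]
    - [1,0.022,-0.026,-0.008,0,0,-5.3]

```text
time_s: 2.33
ee_pos: [433.0, 273.1, 147.8]
ee_rot: [180.0, -0.0, 105.1]
force: [0.6, 1.0, 0.4]
gripper_width: 91.2
gripper_force: 0.0
```

apply_moves:
  increments:
    - [1,0,0,0,0,0,0]
    - [1,0,0,0,0,0,0]

```text
time_s: 2.5
ee_pos: [432.8, 273.2, 147.6]
ee_rot: [-179.9, -0.0, 105.2]
force: [0.2, 0.6, -0.4]
gripper_width: 91.3
gripper_force: 0.0
```

```bash
cat >> h.py <<'E'
def vis(save,*pts):
    f=grab('wrist'); im=f['color'][:,:,::-1].copy()
    for X in pts:
        p=proj(f,X); cv2.circle(im,tuple(int(v) for v in p),3,(0,255,0),1); print(X,p.round())
    cv2.imwrite(f'pics/{save}.png',im); return f
E
python3 - <<'E'
from h import *
s=status.state();print(s['ee_pos'],s['ee_rot'],s['gripper_width'])
f=vis('w1',(433,275,30),(421,219,30),(395,312,30))
for q in('vblock_mid',):
    for k in finder.trace(q,'wrist')[:2]:
        c=max(cv2.findContours(k['pixels'].astype(np.uint8),0,1)[0],key=len)[:,0]
        r=cv2.minAreaRect(np.array([onz(f,p,30)[:2] for p in c],np.float32)); print(k['score'],k['rect'],r,cv2.boxPoints(r).round().tolist())
E
```

```text
[432.76209314 273.24322264 147.60650453] [-1.79949416e+02 -6.46501384e-04  1.05189646e+02] 91.30517251358606
(433, 275, 30) [324. 194.]
(421, 219, 30) [294. 249.]
(395, 312, 30) [290. 139.]
0.9 [289.9, 136.0, 66.3, 107.6] ((431.3674011230469, 276.8934326171875), (52.52008056640625, 93.68612670898438), 15.52681827545166) [[394.0, 315.0], [419.0, 225.0], [469.0, 239.0], [444.0, 329.0]]
```

View pics/w1.png

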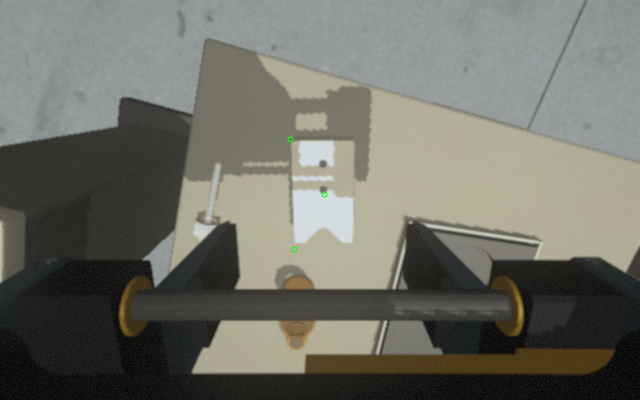

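The wrist view shows the V block at (323,190), lined up with the fingers. Both cameras agree within about 3 mm, so I'm descending.

apply_moves:
  increments:
    - [1,-0.0015,0.0035,-0.03,0,0,0.3]
    - [1,0,0,-0.03,0,0,0]
    - [1,0,0,-0.03,0,0,0]
    - [1,0,0,-0.02,0,0,0]
    - [1,0,0,-0.014,0,0,0]

```text
time_s: 3.02
ee_pos: [428.8, 278.9, 22.3]
ee_rot: [-179.9, 0.0, 105.8]
force: [-0.9, -0.1, 0.6]
gripper_width: 91.4
gripper_force: 0.0
```

apply_moves:
  increments:
    - [0,0,0,0,0,0,0]
    - [-0.2,0,0,0,0,0,0]
    - [-0.2,0,0,0,0,0,0]
    - [-0.2,0,0,0,0,0,0]
    - [-0.2,0,0,0,0,0,0]
  newtons: 20

```text
time_s: 3.43
ee_pos: [431.2, 278.7, 25.2]
ee_rot: [179.8, -0.0, 105.7]
force: [-0.1, -0.1, -1.2]
gripper_width: 60.8
gripper_force: 0.0
```

apply_moves:
  increments:
    - [-0.2,0,0,0,0,0,0]
    - [-0.2,0,0,0,0,0,0]
    - [-0.2,0,0,0,0,0,0]

```text
time_s: 3.68
ee_pos: [431.4, 278.5, 25.0]
ee_rot: [179.9, -0.0, 105.7]
force: [0.1, 0.9, 6.1]
gripper_width: 52.0
gripper_force: 20.0
```

apply_moves:
  increments:
    - [-0.2,0,0,0.02,0,0,0]
    - [-0.2,0,0,0.04,0,0,0]
    - [-0.2,0,0,0.04,0,0,0]
    - [-0.2,0.0135,-0.011,0.02,0,0,6.7]
    - [-0.2,0.0135,-0.011,0,0,0,6.7]
  newtons: 25

```text
time_s: 4.1
ee_pos: [460.0, 257.3, 149.0]
ee_rot: [179.4, 0.0, 119.5]
force: [0.3, 0.7, -1.2]
gripper_width: 51.9
gripper_force: 25.0
```

apply_moves:
  increments:
    - [-0.2,0.0135,-0.011,0,0,0,6.7]
    - [-0.2,0.0135,-0.011,0,0,0,6.7]
    - [-0.2,0.0135,-0.011,0,0,0,6.7]
    - [-0.2,0.0135,-0.011,0,0,0,6.7]
    - [-0.2,0.0135,-0.011,0,0,0,6.7]

```text
time_s: 4.52
ee_pos: [525.0, 200.0, 143.4]
ee_rot: [-179.9, -0.1, 152.9]
force: [-0.4, 0.2, -0.8]
gripper_width: 52.0
gripper_force: 25.0
```

apply_moves:
  increments:
    - [-0.2,0.0135,-0.011,0,0,0,6.7]
    - [-0.2,0.0135,-0.011,0,0,0,6.7]
    - [-0.2,0.0135,-0.011,0,0,0,6.7]
    - [-0.2,0.0135,-0.011,0,0,0,6.7]
    - [-0.2,0.0135,-0.011,0,0,0,6.5]

```text
time_s: 4.93
ee_pos: [592.5, 145.0, 143.2]
ee_rot: [-180.0, -0.1, -173.8]
force: [1.3, 0.4, -1.9]
gripper_width: 51.7
gripper_force: 25.0
```

apply_moves:
  increments:
    - [-0.2,0,0,0,0,0,0]
    - [-0.2,0,0,0,0,0,0]

```text
time_s: 5.1
ee_pos: [592.2, 145.3, 143.1]
ee_rot: [180.0, -0.1, -174.3]
force: [-0.7, -0.8, -0.9]
gripper_width: 52.0
gripper_force: 25.0
```

```bash
python3 - <<'E'
from h import *
s=status.state();print(s['ee_pos'],s['ee_rot'],s['gripper_width'])
f=vis('w2',(586,226,13),(592.3,144.3,13),(602.6,63.6,13))
for q in('round_nest','long_nest','square_nest','tray'):
    for k in finder.trace(q,'wrist')[:2]: print(q,k['score'],k['rect'])
E
```

```text
[592.23017156 145.34937199 143.14812554] [ 1.79987923e+02 -1.24224086e-01 -1.74341983e+02] 52.02795286989088
(586, 226, 13) [413. 195.]
(592.3, 144.3, 13) [320. 194.]
(602.6, 63.6, 13) [227. 196.]
round_nest 0.77 [367.2, 125.5, 99.6, 134.6]
round_nest 0.45 [0.0, 3.1, 33.5, 2.2]
long_nest 0.78 [273.5, 126.9, 92.4, 49.3]
square_nest 0.78 [171.3, 126.5, 99.2, 128.4]
tray 0.88 [165.8, 120.0, 306.6, 139.3]
```

View pics/w2.png

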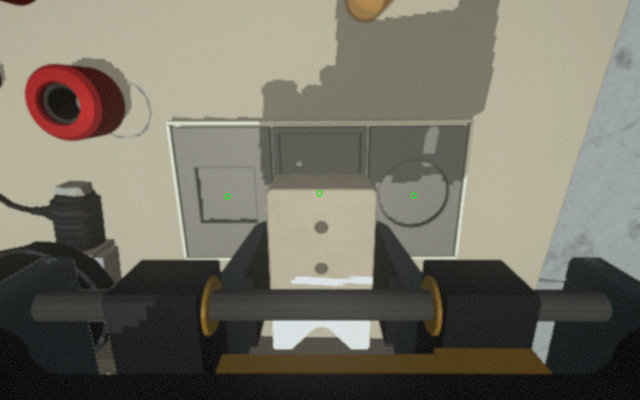

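The wrist view shows the pocket centres predicted at (413,195), (320,194) and (227,196) matching the real pockets. The V block is held straight, so I'm lowering it.

apply_moves:
  increments:
    - [-0.2,0,0,-0.03,0,0,0]
    - [-0.2,0,0,-0.03,0,0,0]
    - [-0.2,0,0,-0.025,0,0,0]
    - [-0.2,0,0,-0.015,0,0,0]
    - [-0.2,0,0,-0.008,0,0,0]

```text
time_s: 5.77
ee_pos: [590.6, 146.1, 33.6]
ee_rot: [-180.0, -0.3, -174.1]
force: [-1.1, 0.4, -1.7]
gripper_width: 51.8
gripper_force: 25.0
```

apply_moves:
  increments:
    - [-0.2,0,0,0,0,0,0]
    - [-0.2,0,0,-0.001,0,0,0]
    - [-0.2,0,0,0,0,0,0]

```text
time_s: 6.02
ee_pos: [593.5, 146.4, 36.2]
ee_rot: [180.0, 0.1, -174.1]
force: [1.2, 0.2, -1.7]
gripper_width: 52.0
gripper_force: 25.0
```

apply_moves:
  increments:
    - [-0.2,0,-0.001,-0.0015,0,0,0]
    - [-0.2,0,0,-0.0015,0,0,0]
    - [-0.2,0,0,0,0,0,0]
    - [-0.2,0,0,0,0,0,0]

```text
time_s: 6.35
ee_pos: [592.7, 144.9, 32.4]
ee_rot: [180.0, 0.0, -174.2]
force: [0.2, 0.4, -1.4]
gripper_width: 51.7
gripper_force: 25.0
```

apply_moves:
  increments:
    - [-0.2,0,0,-0.0007,0,0,0]
    - [-0.2,0,0,0,0,0,0]
    - [0.45,0,0,0,0,0,0]
    - [0.45,0,0,0,0,0,0]
    - [0.45,0,0,0,0,0,0]

```text
time_s: 6.77
ee_pos: [592.7, 145.0, 31.2]
ee_rot: [180.0, 0.0, -174.1]
force: [0.7, -0.0, -1.5]
gripper_width: 65.7
gripper_force: 0.0
```

apply_moves:
  increments:
    - [0.45,0,0,0,0,0,0]
    - [0.45,0,0,0.02,0,0,0]
    - [0.45,0,0,0.03,0,0,0]
    - [0.45,0,0,0.03,0,0,0]
    - [0.45,0,0,0.04,0,0,0]

```text
time_s: 7.18
ee_pos: [591.1, 144.6, 150.4]
ee_rot: [-180.0, -0.3, -174.1]
force: [1.3, -0.4, 0.1]
gripper_width: 66.1
gripper_force: 0.0
```

apply_moves:
  increments:
    - [0.45,-0.012,0.0015,0,0,0,-6.9]
    - [0.45,-0.012,0.0015,0,0,0,-6.9]
    - [0.45,-0.012,0.0015,0,0,0,-6.9]
    - [0.45,-0.012,0.0015,0,0,0,-6.9]
    - [0.45,-0.012,0.0015,0,0,0,-6.9]

```text
time_s: 7.6
ee_pos: [531.9, 152.5, 151.2]
ee_rot: [180.0, 0.0, 151.0]
force: [0.8, -0.4, -0.5]
gripper_width: 66.1
gripper_force: 0.0
```

apply_moves:
  increments:
    - [0.45,-0.012,0.0015,0,0,0,-6.9]
    - [0.45,-0.012,0.0015,0,0,0,-6.9]
    - [0.45,-0.012,0.0015,0,0,0,-6.9]
    - [0.45,-0.012,0.0015,0,0,0,-6.9]
    - [0.45,-0.012,0.0015,0,0,0,-6.9]

```text
time_s: 8.02
ee_pos: [472.0, 160.0, 151.2]
ee_rot: [180.0, -0.0, 116.5]
force: [0.3, -1.0, 0.3]
gripper_width: 66.1
gripper_force: 0.0
```

apply_moves:
  increments:
    - [0.45,-0.012,0.0015,0,0,0,-6.9]
    - [0.45,-0.012,0.0015,0,0,0,-6.9]
    - [0.45,-0.011,0.0015,0,0,0,-7.0]
    - [0.45,0,0,0,0,0,0]
    - [0.45,0,0,0,0,0,0]

```text
time_s: 8.43
ee_pos: [437.7, 164.6, 151.5]
ee_rot: [180.0, -0.0, 96.3]
force: [-0.2, -0.4, 0.2]
gripper_width: 66.3
gripper_force: 0.0
```

```bash
python3 - <<'E'
from h import *
s=status.state();print(s['ee_pos'],s['ee_rot'],s['gripper_width'])
f=vis('w3',(437.5,164,0),(437.5,164,79))
for k in finder.trace('open_bottle_mid','wrist')[:3]:
    print(k['score'],k['rect'],*fitcyl([(f,k['rect'])],0,[(16.5,0),(16.5,50),(8,79)],(437,164)))
E
```

```text
[437.66193043 164.55514509 151.45440823] [ 1.79951044e+02 -5.33858326e-04  9.62689577e+01] 66.32689603356248
(437.5, 164, 0) [323. 186.]
(437.5, 164, 79) [323. 215.]
```

View pics/w3.png

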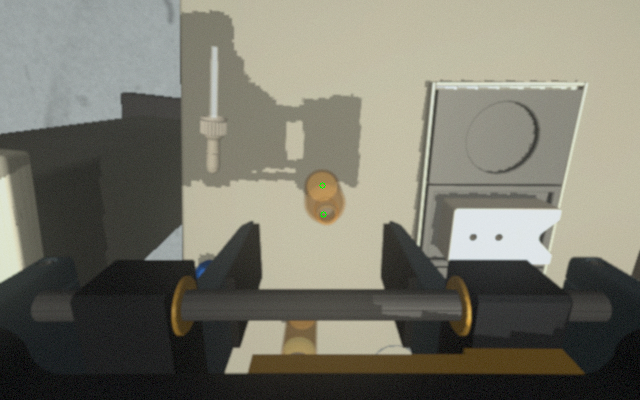

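The bottle is centred between the fingers at (324,198) and matches the fit. The V block lies flat in its pocket. Descending on the bottle.

apply_moves:
  increments:
    - [0.45,0.001,0,-0.03,0,0,0]
    - [0.45,0,0,-0.03,0,0,0]
    - [0.45,0,0,-0.03,0,0,0]
    - [0.45,0,0,-0.02,0,0,0]
    - [0.45,0,0,-0.008,0,0,0]

```text
time_s: 8.95
ee_pos: [437.5, 163.8, 30.5]
ee_rot: [-179.7, 0.1, 96.1]
force: [0.9, -0.8, -0.5]
gripper_width: 66.1
gripper_force: 0.0
```

apply_moves:
  increments:
    - [0,0,0,0,0,0,0]
    - [-0.5,0,0,0,0,0,0]
    - [-0.5,0,0,0,0,0,0]
    - [-0.5,0,0,0,0,0,0]
    - [-0.5,0,0,0,0,0,0]
  newtons: 12

```text
time_s: 9.37
ee_pos: [439.5, 164.7, 34.4]
ee_rot: [179.8, -0.0, 96.1]
force: [-0.0, -0.2, -0.5]
gripper_width: 35.6
gripper_force: 0.0
```

apply_moves:
  increments:
    - [-0.5,0,0,0,0,0,0]
    - [-0.5,0,0,0,0,0,0]
    - [-0.5,0,0,0,0,0,0]

```text
time_s: 9.62
ee_pos: [439.3, 164.7, 34.2]
ee_rot: [179.9, -0.0, 96.1]
force: [-0.4, 0.1, 6.3]
gripper_width: 32.6
gripper_force: 12.0
```

apply_moves:
  increments:
    - [-0.5,0,0,0.02,0,0,0]
    - [-0.5,0,0,0.04,0,0,0]
    - [-0.5,0,0,0.04,0,0,0]
    - [-0.5,0.02,-0.0125,0,0,0,0]
    - [-0.5,0.02,-0.0125,0,0,0,0]

```text
time_s: 10.03
ee_pos: [480.0, 140.0, 136.3]
ee_rot: [179.6, -0.1, 96.2]
force: [0.3, 0.2, -0.2]
gripper_width: 32.7
gripper_force: 11.9
```

apply_moves:
  increments:
    - [-0.5,0.025,-0.0155,0,0,0,0]
    - [-0.5,0.025,-0.0155,0,0,0,0]
    - [-0.5,0.025,-0.0155,0,0,0,0]
    - [-0.5,0.025,-0.0155,0,0,0,0]
    - [-0.5,0.0227,-0.0142,0,0,0,0]

```text
time_s: 10.45
ee_pos: [602.4, 62.2, 133.1]
ee_rot: [-180.0, 0.0, 96.0]
force: [0.6, 1.1, -0.7]
gripper_width: 32.5
gripper_force: 11.9
```

apply_moves:
  increments:
    - [-0.5,0,0,-0.03,0,0,0]
    - [-0.5,0,0,-0.025,0,0,0]
    - [-0.5,0,0,-0.015,0,0,0]
    - [-0.5,0,0,0,0,0,0]
    - [-0.5,0,0,0,0,0,0]

```text
time_s: 10.87
ee_pos: [600.7, 63.2, 62.6]
ee_rot: [-179.9, -0.0, 96.1]
force: [0.5, 1.2, -0.7]
gripper_width: 32.5
gripper_force: 11.9
```

```bash
python3 - <<'E'
from h import *
s=status.state();print(s['ee_pos'],s['ee_rot'],s['gripper_width'])
f=vis('w4',*[(602+a*.995+b*.1,63.5-b*.995+a*.1,13) for a in(-25,25) for b in (-25,25)],(602,63.5,7))
E
```

```text
[600.71743717  63.20656485  62.59349365] [-1.79883271e+02 -2.09245846e-03  9.60542864e+01] 32.543085278174196
(574.625, 85.875, 13) [286. 189.]
(579.625, 36.125, 13) [288. 261.]
(624.375, 90.875, 13) [366. 189.]
(629.375, 41.125, 13) [363. 261.]
(602, 63.5, 7) [326. 223.]
```

View pics/w4.png

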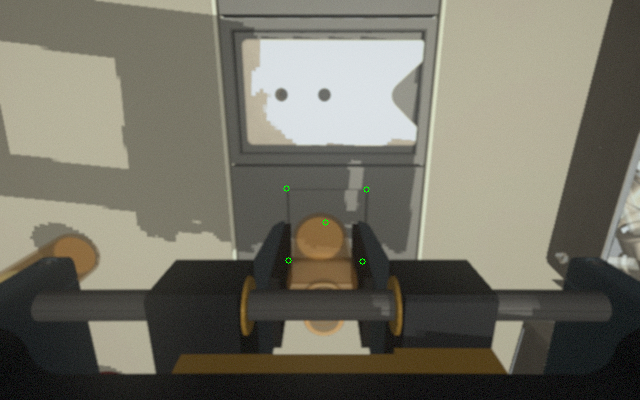

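The view shows the V block seated with an even gap. The square pocket edge at row 189, columns 288–367, matches the prediction, so I'm lowering the bottle.

apply_moves:
  increments:
    - [-0.5,0.001,0,-0.01,0,0,0]
    - [-0.5,0,0,-0.007,0,0,0]
    - [-0.5,0,0,-0.003,0,0,0]
    - [-0.5,0,0,0,0,0,0]
    - [-0.5,0,0,0,0,0,0]

```text
time_s: 11.33
ee_pos: [602.2, 63.3, 43.2]
ee_rot: [-180.0, -0.0, 96.1]
force: [-0.0, 0.1, -1.2]
gripper_width: 32.5
gripper_force: 11.9
```

apply_moves:
  increments:
    - [-0.5,0,0,-0.001,0,0,0]
    - [-0.5,0,0,-0.0005,0,0,0]
    - [-0.5,0,0,0,0,0,0]
    - [-0.5,0,0,0,0,0,0]

```text
time_s: 11.67
ee_pos: [602.4, 63.3, 41.9]
ee_rot: [180.0, 0.0, 96.1]
force: [0.0, 0.9, -0.3]
gripper_width: 32.5
gripper_force: 11.9
```

apply_moves:
  increments:
    - [-0.5,0,0,-0.0007,0,0,0]
    - [-0.5,0,0,0,0,0,0]
    - [-0.15,0,0,0,0,0,0]
    - [0.3,0,0,0,0,0,0]
    - [0.3,0,0,0,0,0,0]

```text
time_s: 12.08
ee_pos: [602.3, 63.3, 41.1]
ee_rot: [180.0, 0.0, 96.1]
force: [-0.6, 0.6, 0.5]
gripper_width: 49.3
gripper_force: 0.0
```

apply_moves:
  increments:
    - [0.3,0,0,0,0,0,0]
    - [0.3,0,0,0.03,0,0,0]
    - [0.3,0,0,0.04,0,0,0]
    - [0.3,0,0,0.04,0,0,0]
    - [0.3,0,0,0.02,0,0,0]

```text
time_s: 12.5
ee_pos: [604.3, 63.5, 176.0]
ee_rot: [179.6, 0.0, 96.1]
force: [0.1, -0.0, -0.1]
gripper_width: 59.5
gripper_force: 0.0
```

apply_moves:
  increments:
    - [0.5,-0.0225,-0.0236,0,0,0,0]
    - [0.5,-0.0225,-0.0236,0,0,0,0]
    - [0.5,-0.0225,-0.0236,0,0,0,0]
    - [0.5,-0.0225,-0.0236,0,0,0,0]
    - [0.5,-0.0225,-0.0236,-0.01,0,0,0]

```text
time_s: 12.92
ee_pos: [489.8, -55.7, 162.6]
ee_rot: [179.8, 0.1, 96.1]
force: [1.4, -0.2, -0.0]
gripper_width: 68.3
gripper_force: 0.0
```

apply_moves:
  increments:
    - [0.5,-0.0225,-0.0236,-0.02,0,0,0]
    - [0.5,-0.0225,-0.0236,0,0,0,0]
    - [0.5,0,0,0,0,0,0]
    - [0.5,0,0,0,0,0,0]

```text
time_s: 13.25
ee_pos: [444.0, -102.7, 141.2]
ee_rot: [180.0, -0.0, 95.9]
force: [0.0, 0.5, 0.2]
gripper_width: 68.3
gripper_force: 0.0
```

```bash
python3 - <<'E'
from h import *
s=status.state();print(s['ee_pos'],s['ee_rot'],s['gripper_width'])
f=vis('w5',(446,-102,31))
for k in finder.trace('chuck_mid','wrist')[:4]:
    print(k['score'],k['rect'],*fitcyl([(f,k['rect'])],0,[(21.5,0),(21.5,31)],(446,-102)))
E
```

```text
[ 444.02718839 -102.71337529  141.18076656] [ 1.79983572e+02 -8.92029555e-03  9.58894632e+01] 68.25546648671269
(446, -102, 31) [326. 198.]
0.87 [403.6, 115.1, 79.8, 70.3] [537.51 -55.37   1.26] [ 0.5 -0.5 -0.5  0.5]
0.83 [301.1, 167.1, 51.7, 54.5] [ 447.14 -102.88    0.96] [ 0.7 -0.8 -0.7  0.8]
0.58 [399.3, 219.9, 23.2, 24.5] [ 5.2518e+02 -1.3057e+02  2.7000e-01] [ 0.7 -0.7 -0.6  0.7]
```

View pics/w5.png

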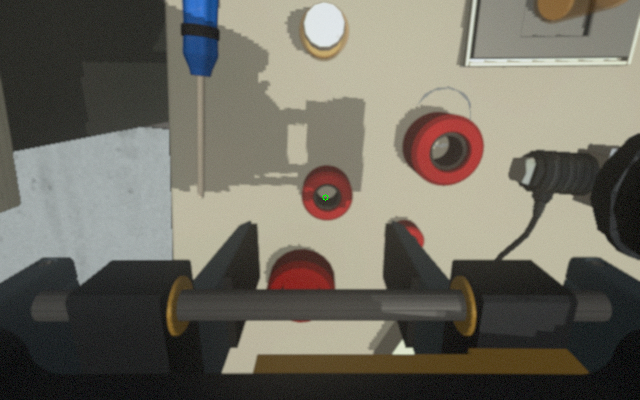

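The chuck at (327,194) fits a diameter of about 42 mm at (447,-103). The large ring at (444,148) is 54 mm and the small one sits at (410,232). Descending on the middle ring.

apply_moves:
  increments:
    - [0.5,0.0025,0,-0.03,0,0,0]
    - [0.5,0,0,-0.03,0,0,0]
    - [0.5,0,0,-0.03,0,0,0]
    - [0.5,0,0,-0.016,0,0,0]
    - [0.5,0,0,-0.008,0,0,0]

```text
time_s: 13.77
ee_pos: [447.2, -100.8, 25.0]
ee_rot: [-179.8, -0.1, 96.2]
force: [-0.0, -0.2, 0.5]
gripper_width: 68.5
gripper_force: 0.0
```

apply_moves:
  increments:
    - [0.5,0,0,0,0,0,0]
    - [0.5,0,0,0,0,0,0]
  newtons: 15

```text
time_s: 13.93
ee_pos: [448.5, -101.6, 27.5]
ee_rot: [179.9, 0.0, 96.1]
force: [0.5, -0.3, 0.6]
gripper_width: 68.5
gripper_force: 0.0
```

apply_moves:
  increments:
    - [0.2,-0.001,-0.001,-0.003,0,0,0]
    - [-0.2,0,0,0,0,0,0]
    - [-0.3,0,0,0,0,0,0]
    - [-0.3,0,0,0,0,0,0]
    - [-0.3,0,0,0,0,0,0]

```text
time_s: 14.35
ee_pos: [446.9, -103.1, 24.8]
ee_rot: [179.9, 0.0, 96.0]
force: [0.2, -0.1, 2.9]
gripper_width: 42.0
gripper_force: 15.0
```

apply_moves:
  increments:
    - [-0.3,0,0,0,0,0,0]
    - [-0.3,0,0,0,0,0,0]
    - [-0.3,0,0,0,0,0,0]

```text
time_s: 14.6
ee_pos: [446.9, -103.1, 24.7]
ee_rot: [179.9, 0.0, 96.1]
force: [0.1, -0.0, 5.5]
gripper_width: 42.2
gripper_force: 15.0
```

apply_moves:
  increments:
    - [-0.3,0,0,0.025,0,0,0]
    - [-0.3,0,0,0.04,0,0,0]
    - [-0.3,0,0,0.04,0,0,0]
    - [-0.3,0,0,0.03,0,0,0]
    - [-0.3,0.0126,0.03,0,0,0,0]

```text
time_s: 15.02
ee_pos: [461.3, -76.4, 165.0]
ee_rot: [179.4, 0.3, 95.8]
force: [1.2, 0.2, -0.4]
gripper_width: 42.3
gripper_force: 15.0
```

apply_moves:
  increments:
    - [-0.3,0.0126,0.03,0,0,0,0]
    - [-0.3,0.0126,0.03,0,0,0,0]
    - [-0.3,0.0126,0.03,0,0,0,0]
    - [-0.3,0.0126,0.03,0,0,0,0]
    - [-0.3,0.0126,0.03,0,0,0,0]

```text
time_s: 15.43
ee_pos: [521.8, 78.5, 158.7]
ee_rot: [-179.9, 0.0, 96.1]
force: [0.8, -1.0, 0.1]
gripper_width: 41.5
gripper_force: 15.0
```

apply_moves:
  increments:
    - [-0.3,0.0126,0.03,0,0,0,0]
    - [-0.3,0.0126,0.03,0,0,0,0]
    - [-0.3,0.0126,0.03,0,0,0,0]
    - [-0.3,0.0126,0.03,0,0,0,0]
    - [-0.3,0.0126,0.0296,0,0,0,0]

```text
time_s: 15.85
ee_pos: [584.8, 228.1, 158.4]
ee_rot: [-179.9, 0.0, 96.1]
force: [1.3, -0.5, -0.9]
gripper_width: 42.2
gripper_force: 15.0
```

apply_moves:
  increments:
    - [-0.3,0,0,-0.03,0,0,0]
    - [-0.3,0,0,-0.03,0,0,0]
    - [-0.3,0,0,-0.03,0,0,0]
    - [-0.3,0,0,0,0,0,0]
    - [-0.3,0,0,0,0,0,0]

```text
time_s: 16.27
ee_pos: [583.6, 226.2, 67.5]
ee_rot: [-179.7, 0.1, 96.1]
force: [-0.1, -0.5, -0.3]
gripper_width: 41.8
gripper_force: 15.0
```

```bash
python3 - <<'E'
from h import *
s=status.state();print(s['ee_pos'],s['ee_rot'],s['gripper_width'])
a=grab('scene')['color'][140:260,230:390,::-1];cv2.imwrite('pics/s6.png',cv2.resize(a,None,fx=5,fy=5,interpolation=2))
f=vis('w6',*[(585.5+30.5*np.cos(t),226.5+30.5*np.sin(t),13) for t in np.arange(0,6.2,.5)])
E
```

```text
[583.55813045 226.17440774  67.46419647] [-1.79737587e+02  6.87482323e-02  9.60566095e+01] 41.77712204100689
(np.float64(616.0), np.float64(226.5), 13) [369. 227.]
(np.float64(612.2662681376564), np.float64(241.1224789274282), 13) [367. 206.]
(np.float64(601.9792203289783), np.float64(252.16486503664083), 13) [354. 188.]
(np.float64(587.657484650865), np.float64(256.92359709142363), 13) [333. 179.]
(np.float64(572.8075214853121), np.float64(254.23357151818328), 13) [309. 181.]
(np.float64(561.0651197258185), np.float64(244.75340039517067), 13) [290. 193.]
(np.float64(555.3052288536865), np.float64(230.80416024582595), 13) [279. 212.]
(np.float64(556.9380710376307), np.float64(215.8011115554666), 13) [280. 233.]
(np.float64(565.5638695636599), np.float64(203.41752389310818), 13) [292. 251.]
(np.float64(579.0707281173612), np.float64(196.68533141121455), 13) [310. 262.]
(np.float64(594.1516966566284), np.float64(197.25280962277427), 13) [332. 263.]
(np.float64(607.1144281158835), np.float64(204.98102007010306), 13) [352. 255.]
(np.float64(614.7851937428362), np.float64(217.97782730493276), 13) [366. 239.]
```

View pics/w6.png

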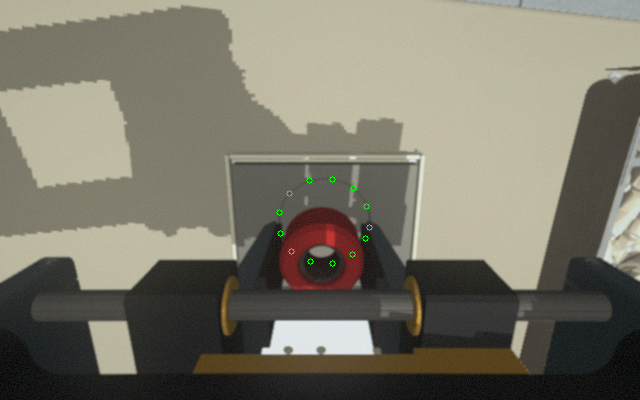

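The pocket's far arc, top at about (321,179), lies on the predicted circle. Lowering the chuck.

apply_moves:
  increments:
    - [-0.3,0.001,0,-0.015,0,0,0]
    - [-0.3,0,0,-0.012,0,0,0]
    - [-0.3,0,0,-0.006,0,0,0]
    - [-0.3,0,0,0,0,0,0]
    - [-0.3,0,0,0,0,0,0]

```text
time_s: 16.78
ee_pos: [586.0, 226.6, 36.4]
ee_rot: [180.0, -0.0, 96.0]
force: [0.8, -0.0, -0.2]
gripper_width: 42.0
gripper_force: 15.0
```

apply_moves:
  increments:
    - [-0.3,0,0,0,0,0,0]
    - [-0.3,0,0,0,0,0,0]

```text
time_s: 16.95
ee_pos: [586.4, 226.9, 36.9]
ee_rot: [179.9, -0.0, 96.1]
force: [-1.2, -0.1, -1.3]
gripper_width: 42.0
gripper_force: 15.0
```

apply_moves:
  increments:
    - [-0.3,-0.001,0,-0.002,0,0,0]
    - [-0.3,0,0,-0.002,0,0,0]
    - [-0.3,0,0,-0.001,0,0,0]
    - [-0.3,0,0,0,0,0,0]
    - [-0.3,0,0,0,0,0,0]

```text
time_s: 17.37
ee_pos: [584.9, 226.8, 31.8]
ee_rot: [180.0, -0.0, 96.1]
force: [-2.0, -0.7, 6.1]
gripper_width: 41.9
gripper_force: 15.0
```

Contact with the floor: release, retreat, and check.

apply_moves:
  increments:
    - [0.1,0,0,0,0,0,0]
    - [0.4,0,0,0,0,0,0]
    - [0.4,0,0,0,0,0,0]
    - [0.4,0,0,0,0,0,0]
    - [0.4,0,0,0.02,0,0,0]

```text
time_s: 17.78
ee_pos: [582.3, 225.7, 47.4]
ee_rot: [-179.5, 0.1, 96.1]
force: [-1.3, -0.5, -0.6]
gripper_width: 63.4
gripper_force: 0.0
```

apply_moves:
  increments:
    - [0.4,0,0,0.04,0,0,0]
    - [0.4,0,0,0.04,0,0,0]
    - [0.4,-0.01,0.02,0.03,0,0,0]
    - [0.4,-0.02,0.03,0.02,0,0,0]
    - [0.4,-0.02,0.03,0.0,0,0,0]

```text
time_s: 18.2
ee_pos: [537.4, 308.2, 186.6]
ee_rot: [179.4, -0.2, 95.9]
force: [0.8, 0.9, 0.1]
gripper_width: 63.9
gripper_force: 0.0
```

apply_moves:
  increments:
    - [0.4,-0.02,0.035,0,0,0,0]
    - [0.4,-0.02,0.035,0,0,0,0]
    - [0.4,-0.02,0.035,0,0,0,0]
    - [0.4,-0.02,0.035,0,0,0,0]
    - [0.4,0,0,0,0,0,0]

```text
time_s: 18.62
ee_pos: [451.0, 452.6, 180.7]
ee_rot: [-179.9, -0.2, 96.4]
force: [0.8, 0.6, -0.2]
gripper_width: 64.4
gripper_force: 0.0
```

```bash
python3 - <<'E'
from h import *
f=grab('top');g=grab('scene')
a=cv2.resize(f['color'][120:280,140:460,::-1],(800,400),interpolation=2)
cv2.imwrite('pics/t7.png',a)
a=g['color'][140:260,230:410,::-1];cv2.imwrite('pics/s7.png',cv2.resize(a,(800,533),interpolation=2))
E
```

```text
(no output)
```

View pics/t7.png

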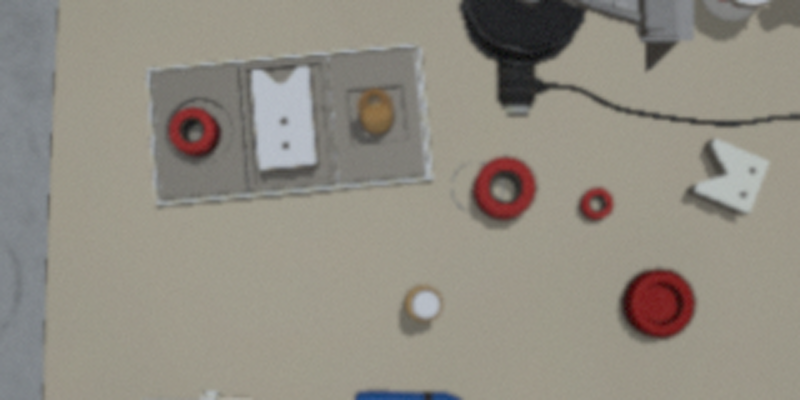

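View pics/s7.png

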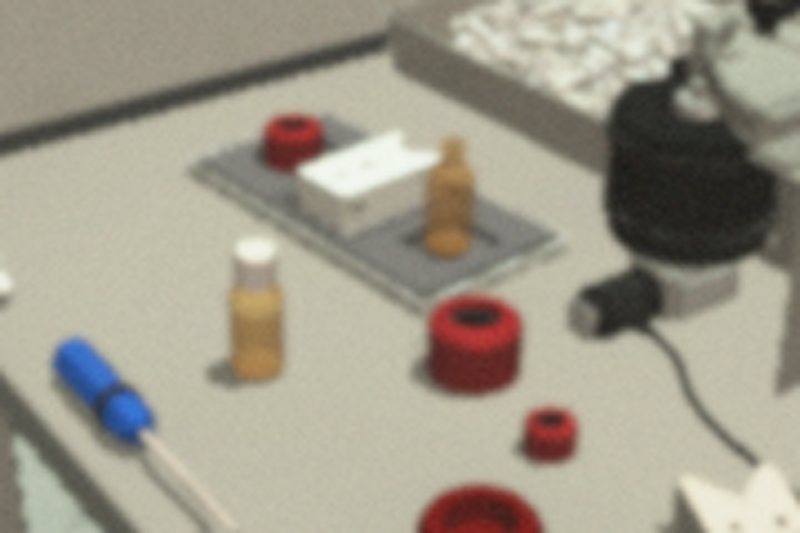

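The top view shows the chuck at (193,132), the V block at (283,118) and the bottle at (376,112), all in their pockets with the look-alikes unmoved. The chuck sits slightly left of the pocket centre, so I'll check numerically that this is parallax.

```bash
python3 - <<'E'
from h import *
for n in('top','scene'):
    f=grab(n)
    for q,prof,x0 in(('chuck_mid',[(21.5,7),(21.5,38)],(585,226)),('open_bottle_mid',[(16.5,7),(16.5,57),(8,86)],(602,63))):
        for k in finder.trace(q,n):
            r=fitcyl([(f,k['rect'])],0,prof,x0)
            if np.hypot(r[0][0]-x0[0],r[0][1]-x0[1])<40: print(n,q,*r)
E
```

```text
top chuck_mid [587.4  227.06   0.94] [ 0.1 -0.1 -0.1  0.1]
top open_bottle_mid [603.22  63.63   0.82] [ 0. -0. -0.  0.]
scene chuck_mid [585.41 227.81   0.93] [ 0.1 -0.3 -0.1  0.3]
scene open_bottle_mid [607.92  65.33   1.43] [-0.2  0.6  0.2 -0.6]
```

All are within a few mm of their pocket centres, so I'm handing in.

```bash
python3 -c "
from workcell import env
print(env.job_done())"
```

```text
the job is handed in; nothing more can be done
None
```

The narrow chuck, long V block and open bottle are in the round, long and square pockets, the look-alikes appear unmoved, and the job was handed in at about 19 s; no verdict was returned.

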